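# Crank the tin clamp onto its dwell

### The arm

A 7-joint arm with a two-finger parallel gripper is mounted at the origin on the work surface. World frame = base frame: x ahead of the robot, y to its left, z up, the work surface at z = 0. Lengths are in m, angles in rad, forces in N, time in s.
With the tool pointing down it reaches from about 0.425 to 0.925 m from the base axis. Payload 6.8 kg.
Tool frame: the origin (TCP) lies at the very end of the fingers, on their centre line; the grasp point (between the pads) lies 19 mm behind it; z points along the fingers, y is the line along which they close (so a half turn about z gives the same grasp; the last joint's range is limited). The gripper opens to 85 mm and grips with 20 to 120 N. Pads are 22 mm wide; open, the fingers measure 114 mm over their backs; the gripper's body (76 mm by 85 mm) begins 54 mm behind the grasp point. The pads swing forward as they close: fully open they stand 13 mm farther back than shut.
Start: joints at [-1.297, 0.477, 0.022, 1.555, -0.011, 1.109, -0.083], TCP at [0.251, 0.626, 0.231] pointing down, gripper open.
Joint ranges: [-2.96, 2.96], [-0.34, 2.1], [-1.41, 1.46], [0.24, 2.44], [-1.37, 4.51], [0.17, 1.92], [-2.96, 2.96]. Speed limits (rad/s): [2.39, 2.39, 3.14, 3.14, 3.14, 3.14, 3.14].

### API

Orientations are given as a unit quaternion [w, x, y, z].
In Python, from station import bot gives the robot as it stands. The module is installed in compiled form; this text tells all that it offers.
- The arm moves only by the shell command python3 -m jog 'ROWS' [OPENING] [FORCE]. ROWS is JSON, a list of rows, each a list of 4 numbers: the shift along the tool's x, y, z in cm, then the turn about the tool's z in rad. In form: [[x, y, z, spin], ...]. A call has 1 to 20 rows; each row is the pose to reach, as a shift and turn from the pose commanded when the call began, along the tool's axes at that moment; what a row does not reach only later rows make up. A row lasts 1/12 s, in which the tool goes at most 41.7 mm and 7.16 degrees, less where a joint would pass 70% of its speed; a pose out of reach is approached as far as the arm can. A call with a gripper value outside its range is refused whole. OPENING is the closure, from -1 (fully open) to 1 (shut), set as the call begins (- or left out, the last holds). The fingers move at their own pace and stop on an object; FORCE is the grip in N (left out, the last holds). Time passes only in rows, so rows that repeat a pose let the fingers close. It gives the time, the measured TCP pose, the force, the opening and the grip force at its end, in the units of the state.
- bot.get_obs(): the state, without advancing time (a new reading comes with each control period).
- bot.read_camera(name): name is "side" or "top" or "wrist"; returns a dict with "pixels" (480x640x3 uint8, red, green, blue), "depth" (480x640 float32, m along the optical axis (not along the pixel's ray), 0 where there is no reading), "fovy" (degrees; the focal length in pixels is half the picture's height over the tangent of half this angle, whatever the lens; pixels are square), "cx", "cy" (the principal point, pixels), "pose" (4x4, takes a point from camera to world coordinates). Camera axes: x right, y down, z forward; pixel columns grow to the right and rows downward; lengths in m; the calibration is good to about 2 mm. A picture is of the moment at which its call begins.
- bot.hand_in(): hands the job in; it is judged then, once.
The state is a dict: "t": time; "q": joint angles; "joint_vel": joint speeds; "joint_torque": joint torques, N m; "eef_pos": TCP position; "tool_rot": TCP orientation; "contact_force": force on the tool from outside, world axes, zero at the start; "torque": the same for the moment, N m; "gripper_width": opening from 0.0 (shut) to 1.0 (fully open); "grasp_force": force on a finger pad.
Only numpy, scipy, OpenCV 4.12 (cv2) and the standard library are available. Lean on these libraries where they do the work, as an engineer would, in place of code of your own. Each camera call takes 0.05 s, during which the arm holds its last target. There are 200 camera calls.

### The job

Two hand-cranked cam clamps stand on the bakery table, one holding the dark rectangular loaf tin and one holding a round cake tin. Crank the clamp with the loaf tin until its brass roller rests on the yellow dwell at the nose of the cam, so that the jaw holds the tin against the rubber stop, then let go. Leave the crank of the round tin's clamp alone.

Things in the scene. Friction and masses are not known exactly. Their poses are not given: they have to be found in the camera images.
- loaf_clamp: Fixed cam clamp with the loaf tin, white plate 360x200 mm. Origin: crank axis (vertical) at table height. x axis: from crank axis via brass roller and blue jaw to tin and rubber stop; z up. Dark flat cam, top 64 mm up, radius 36 mm; its yellow nose (the dwell, radius 54 mm, 28 deg either side of its middle) points away from the crank arm: the roller is mid-dwell when the handle points along -x.
- loaf_handle (a point): Mid-height of the upright red knob on the loaf clamp's crank: 24 mm diameter, 96 to 152 mm above the table, this point 127 mm up and 75 mm from the crank axis. Knob spins freely on the crank arm (top 94 mm up). Starts within 92 deg of the clamp's +x; turns either way without stops, 1 to 10 N at the knob. Released on the dwell it stays; on the steep flanks the spring may push it back.
- loaf_tin: Loose dark open loaf tin, 95 (x) x 180 (y) x 65 mm high, about 0.3 kg, standing on the clamp's 12 mm base plate between jaw and rubber stop. Origin: centre of underside. 164 to 173 mm from the crank axis along the clamp's x at the start, about 180 mm once the jaw holds it (the jaw travels 18 mm, the sprung stop gives about 3 mm). Jaw, stop and tin are lower than 80 mm.
- round_handle (a point): Mid-height of the red knob of the other clamp, same make and sizes, which holds the round light cake tin (95 mm diameter, 60 mm high). Its crank must not be turned. The two clamps change sides from run to run.
There are look-alikes about, which are no part of the job. What is shaped like the loaf_tin but orange is not meant.

How it is judged:
By the outcome, as a careful person would: the job done as asked, in the order asked, and still so for the second after the job is handed in, with the robot touching nothing.
It also fails if it takes over 42 s, if anything falls off the work surface, if the arm or the gripper's body presses on something with over 40 N, if the wrist force passes 120 N, or if a joint passes its speed limit or range.

## Working session

There is one attempt and no reset: what is moved stays moved. The work goes in short steps, Python scripts to look and compute and a shell command to move; the robot and the scene stay as the last step left them, time stands still between calls to the robot, and variables do not carry over. Pictures are saved under pics/ and viewed, at most 10 in all, crops included, and the job is handed in when it is done.

```bash
mkdir -p pics; cat > h.py <<'E'
import numpy as np, cv2
from station import bot
def cam(n,save=None):
    c=bot.read_camera(n)
    if save: cv2.imwrite(f'pics/{save}.png',c['pixels'][:,:,::-1])
    return c
def pts(c):
    d=c['depth'];f=240/np.tan(np.radians(c['fovy'])/2)
    v,u=np.mgrid[:480,:640]
    P=np.stack([(u-c['cx'])/f*d,(v-c['cy'])/f*d,d],-1)
    return P@c['pose'][:3,:3].T+c['pose'][:3,3]
def ray(c,u,v,z):
    f=240/np.tan(np.radians(c['fovy'])/2)
    r=c['pose'][:3,:3]@np.array([(u-c['cx'])/f,(v-c['cy'])/f,1]);o=c['pose'][:3,3]
    return o+r*(z-o[2])/r[2]
def red(c):
    h=cv2.cvtColor(c['pixels'],cv2.COLOR_RGB2HSV)
    m=(((h[...,0]<6)|(h[...,0]>172))&(h[...,1]>140)&(h[...,2]>70)).astype(np.uint8)
    n,l,s,ce=cv2.connectedComponentsWithStats(m)
    P=pts(c);out=[]
    for i in range(1,n):
        if s[i,4]>25:
            q=P[(l==i)&(c['depth']>0)]
            out.append((ce[i].round(1),s[i],np.percentile(q,[2,50,98],axis=0).round(3) if len(q) else None))
    return out
E
python3 - <<'E'
from h import *
for n in('top','side'):
    c=cam(n,n+'1');print(n,c['fovy'],c['pose'].round(3).tolist())
    for o in red(c):print(*o)
o=bot.get_obs();print(o['t'],o['eef_pos'],o['tool_rot'],o['gripper_width'])
E
```

```text
top 46.63746571664642 [[0.003, -0.992, 0.127, 0.282], [-1.0, -0.003, -0.004, -0.069], [0.005, -0.127, -0.992, 1.417], [0.0, 0.0, 0.0, 1.0]]
[207.8 169.1] [203 165  10   9  69] [[0.588 0.18  0.144]
 [0.596 0.189 0.151]
 [0.605 0.199 0.157]]
[384.7 182.1] [380 178  10   9  62] [[ 0.558 -0.23   0.145]
 [ 0.567 -0.223  0.151]
 [ 0.576 -0.213  0.156]]
side 43.500089677133936 [[0.78, -0.318, 0.54, -0.337], [-0.626, -0.383, 0.679, -1.024], [-0.009, -0.867, -0.498, 0.823], [0.0, 0.0, 0.0, 1.0]]
[317.6 184.2] [314 176   8  20  96] [[0.585 0.175 0.104]
 [0.592 0.182 0.136]
 [0.602 0.194 0.155]]
[424.6 181.5] [420 178  11   8  42] [[ 1.545  0.647 -0.323]
 [ 1.586  0.665 -0.306]
 [ 1.62   0.684 -0.298]]
[419.2 245. ] [415 234  10  25 164] [[ 0.556 -0.236  0.102]
 [ 0.563 -0.23   0.137]
 [ 0.576 -0.216  0.155]]
0.1 [0.25130541 0.62587742 0.23040283] [-1.07029620e-04  1.89738707e-01  9.81834258e-01 -8.37750794e-04] 0.9990366231575738
```

View pics/top1.png

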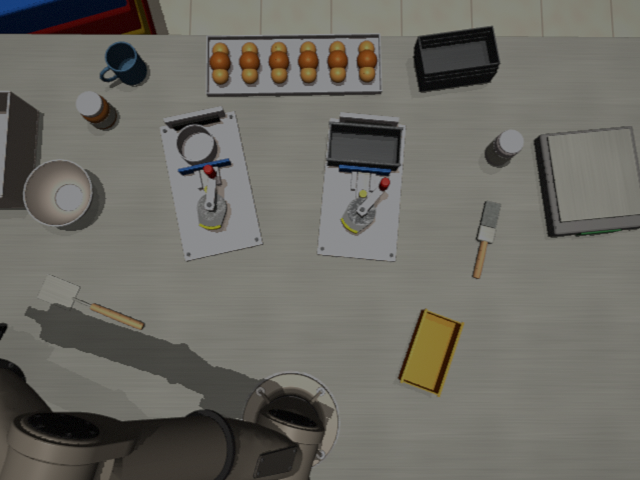

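View pics/side1.png

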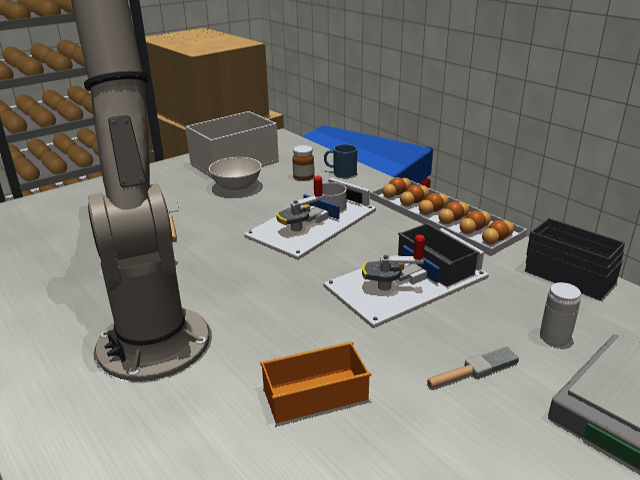

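The loaf clamp (dark tin at about (365,145) in top) has its knob at top (385,182) and side (419,245). The round clamp is on the left, with its knob at (208,169). The orange tin and the stacked black tins are look-alikes. Next I'll fix the loaf clamp's axes from its plate.

```bash
cat > m.py <<'E'
from h import *
c=cam('top');p=c['pixels'];h=cv2.cvtColor(p,cv2.COLOR_RGB2HSV);P=pts(c)
m=((h[...,1]<30)&(h[...,2]>165)&(abs(P[...,2]-.012)<.012)).astype(np.uint8)
m[:, :300]=0;m[:,420:]=0;m[:100]=0;m[275:]=0
k=max(cv2.findContours(m,0,2)[0],key=cv2.contourArea)
w=np.array([ray(c,u,v,.012)[:2] for u,v in k[:,0]],np.float32)*1000
r=cv2.minAreaRect(w);b=cv2.boxPoints(r);print('rect',r)
e=[b[1]-b[0],b[2]-b[1]];L=max(e,key=np.linalg.norm);L=L/np.linalg.norm(L);L*=np.sign(L[0])
N=np.array([-L[1],L[0]])
# knob top seen by depth + knob by two views
s=cam('side')
def kn(cc):
    return min(red(cc),key=lambda o:np.linalg.norm(o[2][1][:2]-[.567,-.223]))
def rr(cc,uv):
    f=240/np.tan(np.radians(cc['fovy'])/2)
    d=cc['pose'][:3,:3]@np.array([(uv[0]-cc['cx'])/f,(uv[1]-cc['cy'])/f,1]);return cc['pose'][:3,3],d/np.linalg.norm(d)
a,bk=kn(c),kn(s)
us=(bk[0][0],bk[1][1]+3.5) # knob top centre in the side view
o1,d1=rr(c,a[0]);o2,d2=rr(s,us)
t=np.linalg.lstsq(np.c_[d1,-d2],o2-o1,rcond=None)[0];x1,x2=o1+t[0]*d1,o2+t[1]*d2
K=(x1+x2)/2;print('knob top 2-view',K.round(4),'gap',np.linalg.norm(x1-x2).round(4))
k2=K[:2]*1000;C=np.array(r[0])
v=(k2-C)@N;u=(k2-C)@L;print('x axis',L,'knob in plate',u,v)
A=C+(u-np.sqrt(max(75**2-v*v,0)))*L;print('axis',A,'angle',np.degrees(np.arctan2(v,u-((A-C)@L))))
y=((h[...,0]>20)&(h[...,0]<35)&(h[...,1]>120));y[:,:320]=0;y[:,410:]=0;y[:150]=0;y[260:]=0
q=P[y];print('yellow', q.mean(0) if len(q) else 0)
print('hub ray', ray(c,362,212,.095))
E
python3 m.py
python3 - <<'E'
import cv2
i=cv2.imread('pics/top1.png')[100:270,300:430]
cv2.imwrite('pics/crop1.png',cv2.resize(i,None,fx=3.5,fy=3.5,interpolation=cv2.INTER_CUBIC))
E
```

```text
Traceback (most recent call last):
  File "m.py", line 5, in <module>
    k=max(cv2.findContours(m,0,2)[0],key=cv2.contourArea)
ValueError: max() iterable argument is empty
```

View pics/crop1.png

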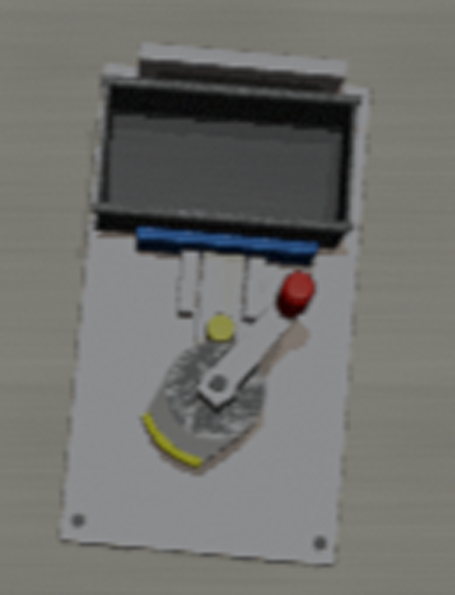

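The crop shows the hub at about (362.3,209.7), the knob top at about (385,182), and the plate corners at (317.7,254.6), (395.7,261.1), (405.7,125.7) and (330,118.6).

```bash
python3 - <<'E'
s=open('m.py').read()
a=s.index("m=((h");b=s.index("r=cv2.minArea")
s=s[:a]+"w=np.array([ray(c,u,v,.012)[:2] for u,v in [(317.7,254.6),(395.7,261.1),(405.7,125.7),(330,118.6)]],np.float32)*1000\n"+s[b:]
s=s.replace("ray(c,362,212,.095)","ray(c,362.3,209.7,.096),pts(c)[206:214,358:367,2].max()")
open('m.py','w').write(s)
E
python3 m.py
```

```text
rect ((579.9697265625, -181.42721557617188), (198.51101684570312, 358.1101989746094), 85.04804229736328)
knob top 2-view [ 0.5677 -0.2229  0.1498] gap 0.0016
x axis [ 0.99626744 -0.08632043] knob in plate -8.617952976130658 -42.360396082170055
axis [ 509.72314003 -175.34078203] angle -34.38877002844675
yellow [ 0.50186566 -0.15322043  0.07976985]
hub ray [ 0.51122936 -0.17413887  0.096     ] 0.1027778796815162
```

```bash
python3 -m jog '[[-3,-3.3,0,0],[-6,-6.7,0,-0.05],[-9,-10,0,-0.1],[-12,-13.4,0,-0.15],[-15,-16.7,0,-0.2],[-18,-20,0,-0.25],[-21,-23.4,0,-0.3],[-24,-26.8,0,-0.38],[-27,-30,0,-0.38],[-30,-33.4,0,-0.38],[-33,-36.7,0,-0.38],[-36,-40,0,-0.38],[-39,-43.4,0,-0.38],[-42,-46.8,0,-0.38],[-45,-50,0,-0.38],[-48,-53,0,-0.38],[-51,-56,0,-0.38],[-55,-60,0,-0.38],[-59,-64,0,-0.38],[-61,-67,0,-0.38]]' -1; python3 -m jog '[[0,0,0,0],[0,0,0,0],[0,0,0,0]]'; cat > o.py <<'E'
from h import *
c=cam('wrist','wr1');o=bot.get_obs();print(o['t'],o['eef_pos'].round(4),o['tool_rot'].round(4),o['contact_force'].round(1))
print(o['q'].round(2))
for r in red(c):print(*r)
E
python3 o.py
```

```text
t: 1.92
eef_pos: [0.5444, -0.1556, 0.2314]
tool_rot: [0.0, 0.001, 1.0, 0.0]
contact_force: [0.3, 0.1, -0.1]
gripper_width: 1.003
grasp_force: 0.0
t: 2.17
eef_pos: [0.5434, -0.1536, 0.2309]
tool_rot: [-0.0, 0.001, 1.0, 0.0]
contact_force: [0.2, 1.1, -0.9]
gripper_width: 0.998
grasp_force: 0.0
2.2167 [ 0.5434 -0.1526  0.231 ] [-3.e-04  2.e-04  1.e+00  4.e-04] [0.8 1.1 0.4]
[-0.19  0.31  0.44  1.85 -0.15  1.02  1.88]
[212.1 290.8] [195 273  37  36 995] [[ 0.559 -0.23   0.145]
 [ 0.568 -0.22   0.152]
 [ 0.579 -0.211  0.154]]
```

View pics/wr1.png

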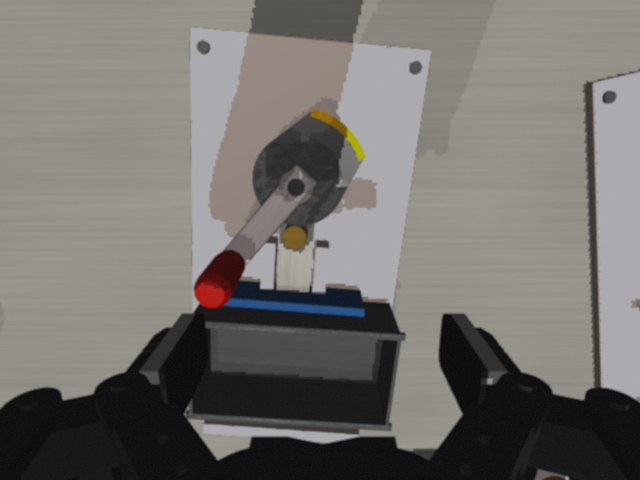

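The wrist view shows the knob's bright top at about (211,292), the hub at (296,187) and the loaf tin under the gripper. Knob and hub agree with the top view.

```bash
python3 -c "
from h import *
c=cam('wrist');print(ray(c,211,292,.152),ray(c,296,187,.1))"
python3 -m jog '[[-1.2,-3.4,0,0],[-2.45,-6.9,0,0],[-2.45,-6.9,0,0],[-2.45,-6.9,0,0],[-2.45,-6.9,3,0],[-2.45,-6.9,6,0],[-2.45,-6.9,9,0],[-2.45,-6.9,11,0],[-2.45,-6.9,11.9,0],[-2.45,-6.9,11.9,0],[-2.45,-6.9,11.9,0]]'; python3 -c "
from h import *
c=cam('wrist','wr2')"
```

```text
[ 0.56856976 -0.219271    0.152     ] [ 0.51317321 -0.16998091  0.1       ]
t: 3.18
eef_pos: [0.5685, -0.2218, 0.1129]
tool_rot: [0.0, 0.0, 1.0, 0.0]
contact_force: [-0.6, -0.2, 1.0]
gripper_width: 1.003
grasp_force: 0.0
```

View pics/wr2.png

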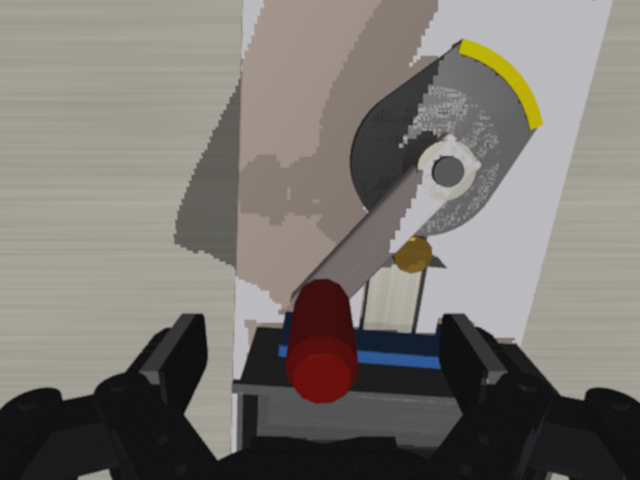

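The knob, with its top at (322,372), sits between the fingers. Closing.

```bash
python3 -m jog '[[0,0,0,0],[0,0,0,0],[0,0,0,0],[0,0,0,0],[0,0,0,0],[0,0,0,0],[0,0,0,0],[0,0,0,0],[0,0,0,0],[0,0,0,0]]' 1 60; python3 - <<'E'
from h import *
o=bot.get_obs();p=o['eef_pos'];print(p)
A=np.array([.5112,-.1735]);v=p[:2]-A;print(np.hypot(*v),np.degrees(np.arctan2(v[1],v[0])))
# rows relative to the present pose: tool x=-X, y=+Y
R=75;a0=np.arctan2(v[1],v[0]);a1=-np.pi-np.radians(4.95)
for A in ([.5104,-.1748],[.5125,-.1725]):
    C=p[:2]-75e-3*np.array([np.cos(a0),np.sin(a0)])
    for a in np.linspace(a0,a1,19): 
        q=C+.075*np.array([np.cos(a),np.sin(a)])-p[:2];print([round(-q[0]*100,1),round(q[1]*100,1)],end=' ')
    break
print(C)
E
```

```text
t: 4.07
eef_pos: [0.5681, -0.2229, 0.1128]
tool_rot: [0.0, 0.001, 1.0, 0.0]
contact_force: [-2.3, 2.0, 5.9]
gripper_width: 0.263
grasp_force: 58.5
[ 0.56806758 -0.22287255  0.11284023]
0.07530982985195864 -40.96458461947178
[np.float64(-0.0), np.float64(0.0)] [np.float64(0.7), np.float64(-0.7)] [np.float64(1.6), np.float64(-1.4)] [np.float64(2.5), np.float64(-1.9)] [np.float64(3.5), np.float64(-2.3)] [np.float64(4.5), np.float64(-2.5)] [np.float64(5.5), np.float64(-2.6)] [np.float64(6.6), np.float64(-2.5)] [np.float64(7.6), np.float64(-2.3)] [np.float64(8.6), np.float64(-2.0)] [np.float64(9.5), np.float64(-1.5)] [np.float64(10.4), np.float64(-0.9)] [np.float64(11.1), np.float64(-0.2)] [np.float64(11.8), np.float64(0.6)] [np.float64(12.3), np.float64(1.5)] [np.float64(12.8), np.float64(2.5)] [np.float64(13.0), np.float64(3.5)] [np.float64(13.2), np.float64(4.5)] [np.float64(13.1), np.float64(5.6)] [ 0.51143396 -0.17370312]
```

```bash
python3 -m jog '[[0.3,-0.3,0,0],[0.7,-0.7,0,0],[1.1,-1.1,0,0],[1.6,-1.4,0,0],[2,-1.7,0,0],[2.5,-1.9,0,0],[3,-2.1,0,0],[3.5,-2.3,0,0],[4,-2.4,0,0],[4.5,-2.5,0,0],[4.5,-2.5,0,0],[4.5,-2.5,0,0]]'
```

```text
t: 5.07
eef_pos: [0.5225, -0.247, 0.1128]
tool_rot: [-0.0, 0.001, 1.0, 0.001]
contact_force: [-2.7, 5.3, 8.8]
gripper_width: 0.26
grasp_force: 59.0
```

```bash
python3 -m jog '[[0.5,-0.1,0,0],[1,-0.1,0,0],[1.6,-0.1,0,0],[2.1,0,0,0],[2.6,0.1,0,0],[3.1,0.2,0,0],[3.6,0.3,0,0],[4.1,0.5,0,0],[4.6,0.8,0,0],[5,1,0,0],[5.5,1.3,0,0],[5.9,1.6,0,0],[6.3,1.9,0,0],[6.6,2.3,0,0],[7,2.7,0,0],[7.3,3.1,0,0],[7.3,3.1,0,0],[7.3,3.1,0,0]]'
```

```text
t: 6.57
eef_pos: [0.4517, -0.217, 0.1128]
tool_rot: [0.002, 0.001, 1.0, -0.001]
contact_force: [6.0, 2.3, 2.0]
gripper_width: 0.263
grasp_force: 59.8
```

```bash
python3 -m jog '[[0.3,0.45,0,0],[0.5,0.9,0,0],[0.8,1.4,0,0],[1,1.9,0,0],[1.1,2.4,0,0],[1.2,2.9,0,0],[1.3,3.4,0,0],[1.4,3.9,0,0],[1.4,4.4,0,0],[1.3,5,0,0],[1.3,5,0,0],[1.3,5,0,0],[1.3,5,0,0]]'; python3 -c "
from h import *
cam('wrist','wr3');o=bot.get_obs();v=o['eef_pos'][:2]-[.5112,-.1738];print(np.hypot(*v),np.degrees(np.arctan2(v[1],v[0])))"
```

```text
t: 7.65
eef_pos: [0.4375, -0.166, 0.1127]
tool_rot: [0.0, 0.001, 1.0, 0.0]
contact_force: [2.9, 3.0, 8.6]
gripper_width: 0.265
grasp_force: 61.3
0.07410738968273814 173.93721460477116
```

View pics/wr3.png

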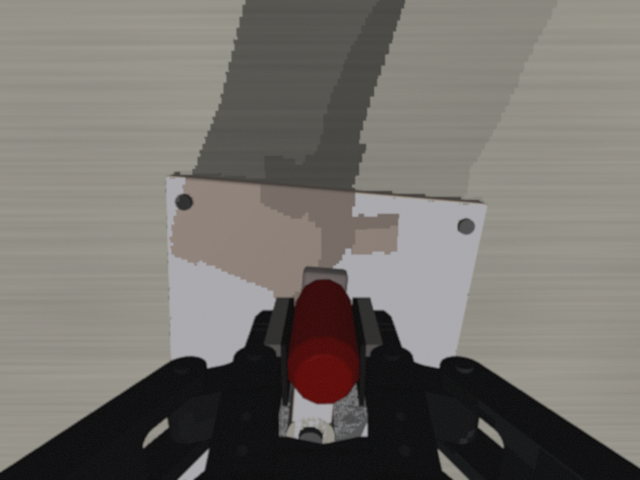

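The grip is still good, with the knob at (322,375) and the arm along -x (about 174° against 175°). Releasing and lifting.

```bash
python3 -m jog '[[0,0,0,0],[0,0,0,0],[0,0,0,0],[0,0,0,0],[0,0,0,0],[0,0,0,0],[0,0,0,0],[0,0,0,0]]' -1; python3 -m jog '[[0,0,1,0],[0,0,-1,0],[0,0,-3,0],[0,0,-6,0],[0,0,-9,0],[0,0,-12,0],[0,-4,-12,0],[0,-8,-12,0],[0,-12,-12,0],[-4,-16,-12,0],[-4,-20,-12,0],[-4,-20,-12,0],[-4,-20,-12,0]]' | head -0; python3 - <<'E'
from h import *
o=bot.get_obs();print(o['t'],o['eef_pos'],o['contact_force'])
c=cam('top');i=c['pixels'][100:270,300:430,::-1]
cv2.imwrite('pics/crop2.png',cv2.resize(i,None,fx=3.5,fy=3.5,interpolation=cv2.INTER_CUBIC))
for r in red(c):print(*r)
E
```

```text
t: 8.37
eef_pos: [0.437, -0.1667, 0.1122]
tool_rot: [-0.0, 0.001, 1.0, 0.0]
contact_force: [-0.0, -0.3, -0.2]
gripper_width: 0.999
grasp_force: 0.0
9.45 [ 0.47604411 -0.37047705  0.23110475] [-0.5691033  -0.27764917  0.05721565]
[84.2 19.2] [ 30   5  99  29 272] [[ 1.165  0.563 -0.319]
 [ 1.215  0.698 -0.31 ]
 [ 1.258  0.858 -0.303]]
[207.8 169.1] [203 165  10   9  69] [[0.587 0.18  0.143]
 [0.596 0.189 0.151]
 [0.606 0.199 0.155]]
[360.7 237.8] [356 234  10   9  65] [[ 0.427 -0.175  0.143]
 [ 0.436 -0.166  0.151]
 [ 0.445 -0.156  0.157]]Exception ignored on flushing sys.stdout:
BrokenPipeError: [Errno 32] Broken pipe
```

View pics/crop2.png

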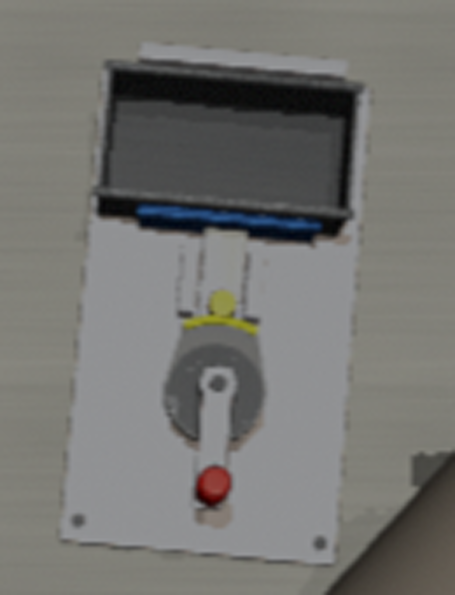

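The roller at crop (222,302) rests mid-dwell on the yellow nose. The jaw holds the tin against the stop, the round clamp's knob hasn't moved, and the robot is clear.

```bash
python3 -c "
from station import bot
print(bot.hand_in())"
```

```text
the job is handed in; nothing more can be done
None
```

The loaf clamp is cranked onto the yellow dwell and released, with its tin held against the rubber stop; the round tin's crank was not moved, and the job was handed in at about 9.5 s.

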